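# Clamp a turning blank in the drilling jig

### The job

Push the square light wood blank along the channel of the drilling jig until it is fully home against the end stop, then push the toggle clamp's lever over towards the channel, past its dead point, until it snaps into lock with the clamp's foot on the blank. Only push with the fingers: do not lift the blank, and leave the other things on the bench where they are.

Things in the scene. Friction and masses are not known exactly. Their poses are not given: they have to be found in the camera images.
- jig: drilling jig screwed to the bench, does not move: plywood base board 260 mm along its x, y from -135 to +115 mm, 18 mm thick. Origin on the table surface under the channel's middle line; x runs along the channel towards the end stop, y to the left of that, z up
- channel_floor (a point): point on the channel's middle line, on the channel floor (18 mm above the table), straight over the jig's origin; jig axes. The channel lies between two dark rails 46 mm apart, their tops 28 mm above the table, x from -130 to +70 mm; it is open at the -x end
- clamp_bracket (a point): middle of the toggle clamp's steel bracket (two upright plates), at the jig's x = +65, y = -72 mm, on its top edge 88 mm above the table; jig axes. It spans 30 mm along x and 58 mm along y
- stop_face (a point): point on the face of the dark wooden end stop across the channel's +x end, 38 mm above the table (half the blank's height) and 100 mm along x from the jig's origin. The stop is 90 mm wide and reaches 63 mm above the table
- blank_mid (a point): centre of the square light wood blank lying in the channel, 100 mm long (its x), 40 mm wide, 40 mm tall, 0.08 to 0.17 kg, loose. Its underside is on the channel floor, its x is along the jig's x to within a few degrees. It starts 20 to 70 mm short of the stop; when home its centre is 50 mm from the stop face
- lever (a joint): angle of the clamp's lever, rad: 0 open, where it starts (leaning 45 degrees to the jig's -y, away from the channel), 0.785 upright (the dead point), 1.135 locked (20 degrees towards the channel). Over-centre spring: short of the dead point the lever springs back to 0, past it it snaps to 1.135 and stays. Resists with 0.5 N m at 0, falling to nothing at the dead point
- lever_pivot (a point): the lever's pivot, fixed in the jig at x = +65, y = -85 mm, 80 mm above the table; jig axes. The lever turns about the jig's x direction here. The clamp arm comes down with it: raised 60 degrees when open, level over the blank when locked
- lever_ball (a point): centre of the black ball (24 mm across) at the free end of the lever, 100 mm from the pivot; the black grip below it is 18 mm thick, from 50 to 95 mm from the pivot. At the open start the ball is 71 mm out from the pivot to the jig's -y and 151 mm above the table; upright it is 180 mm above the table
- clamp_foot: black rubber foot (18 mm across) on a sprung spindle under the end of the clamp arm; origin at the centre of its underside. When the lever is locked it presses about 2 N on the middle of the channel at the jig's x = +65 mm, at the blank's top (58 mm above the table)
- centre: steel lathe drive centre standing on the jig's base board, 32 mm foot, 55 mm tall; bystander; origin at its underside
- offcut: dark wooden offcut lying on the table to the left of the jig, 70 x 32 x 32 mm; bystander; origin at the centre of its underside
- gouge: turning gouge lying flat, about 360 mm long, dark wooden handle towards its -x, steel blade towards +x, up to 25 mm tall; bystander; origin under the ferrule
- bowl: small turned wooden bowl, 110 mm wide, 50 mm tall; bystander; origin at its underside
- wax: round aluminium wax tin, 72 mm wide, 45 mm tall; bystander; origin at its underside
- sander: cork sanding block, 90 x 50 x 30 mm; bystander; origin at the centre of its underside
- glue: white glue bottle, 52 mm wide, 130 mm tall; bystander; origin at its underside
- blank: the same light wood blank as blank_mid; origin at the centre of its underside
Things that resemble listed ones, but are neither listed nor needed, are in the scene too. Leave any blue, pink or purple look-alike of the blank alone.

How it is judged:
By the outcome, as a careful person would: the job done as asked, in the order asked, and still so for the second after the job is handed in, with the robot touching nothing.
It also fails if it takes over 48 s, if anything falls off the work surface, if the arm or the gripper's body presses on something with over 40 N, if the wrist force passes 120 N, or if a joint passes its speed limit or range.

### The arm

A 6-joint arm with a two-finger parallel gripper is mounted at the origin on the work surface. World frame = base frame: x ahead of the robot, y to its left, z up, the work surface at z = 0. Lengths are in mm, angles in rad, forces in N, time in s.
With the tool pointing down it reaches from about 300 to 775 mm from the base axis. Payload 14.6 kg.
Tool frame: the origin (TCP) lies between the finger pads; the fingertips stand 8 mm ahead of it and the grasp point (between the pads) lies 11 mm behind it; z points along the fingers, y is the direction in which the jaws open and shut (so a half turn about z gives the same grasp; the last joint's range is limited). The gripper opens to 94 mm and grips with 3 to 60 N. Pads are 16 mm wide; open, the fingers measure 119 mm over their backs; the gripper's body (75 mm by 177 mm) begins 78 mm behind the grasp point.
Start: joints at [1.185, 0.3, 1.521, -0, 1.321, -0.067], TCP at [172.382, 522.277, 213.446] pointing down, gripper open.
Joint ranges: [-3.03, 3.03], [-0.79, 2.21], [0.23, 2.52], [-1.04, 4.18], [0, 3.07], [-2.55, 2.55]. Speed limits (rad/s): [2.22, 2.22, 2.57, 3.14, 3.14, 3.14].

### API

Orientations are given as [roll, pitch, yaw] about the fixed x, y, z axes, in that order (R = Rz(yaw) Ry(pitch) Rx(roll)).
In Python, from cell import read_state, imaging, sign_off gives the robot as it stands. The module is installed in compiled form; this text tells all that it offers.
- The arm moves only by the tool send_rows, never from a script. Its argument "rows" is a list of rows, each a list of 6 numbers: the shift along the tool's x, y, z in cm, then the turn, a rotation vector about the tool's x, y, z in degrees. A call has 1 to 12 rows; each row is the pose to reach, as a shift and turn from the pose commanded when the call began, along the tool's axes at that moment; what a row does not reach only later rows make up. A row lasts 1/8 s, in which the tool goes at most 62.5 mm and 10.7 degrees, less where a joint would pass 70% of its speed; a pose out of reach is approached as far as the arm can. A call with a gripper value outside its range is refused whole. "hand" is the opening, from -1 (shut) to 1 (fully open), set as the call begins (left out, the last holds). The fingers move at their own pace and stop on an object; "grip_force" is the grip in N (left out, the last holds). Time passes only in rows, so rows that repeat a pose let the fingers close. It gives the time, the measured TCP pose, the force and the opening at its end, in the units of the state.
- read_state(): the state, without advancing time (a new reading comes with each control period).
- imaging.camera(name): name is "side" or "top"; returns a dict with "image" (480x640x3 uint8, blue, green, red), "fx", "fy", "cx", "cy" (pixels), "R" (3x3) and "t" (3): a world point X has camera coordinates R X + t. Camera axes: x right, y down, z forward; pixel columns grow to the right and rows downward; lengths in mm; the calibration is good to about 2 mm. A picture is of the moment at which its call begins. There is no depth.
- sign_off(): hands the job in, once; it reports no verdict.
The state is a dict: "clock": time; "joints": joint angles; "qd": joint speeds; "effort": joint torques, N m; "eef_pos": TCP position; "eef_rot": TCP orientation; "wrist_force": force on the tool from outside, world axes, zero at the start; "moment": the same for the moment, N m; "finger_gap": finger opening in mm.
Only numpy, scipy, OpenCV 4.12 (cv2) and the standard library are available. Lean on these libraries where they do the work, as an engineer would, in place of code of your own. Each camera call takes 0.05 s, during which the arm holds its last target.

## Working session

There is one attempt and no reset: what is moved stays moved. The work goes in short steps, Python scripts to look and compute and a tool call to move; the robot and the scene stay as the last step left them, time stands still between calls to the robot, and variables do not carry over. Pictures are saved under pics/ and viewed, and the job is handed in when it is done.

Besides the shell and the picture viewer there is one more tool, called after "Request:" as a command line: name --pt "numbers of a row" for each row, then --argument value for the rest. send_rows: Moves the arm, as the interface text tells. Its arguments: {"type":"object","properties":{"rows":{"type":"array"},"hand":{"type":"number"},"grip_force":{"type":"number"}},"required":["rows"]}

```bash
mkdir -p pics
python3 - <<'E'
from cell import read_state, imaging
import cv2, pickle
s=read_state(); print(s)
d={}
for n in ("side","top"):
    c=imaging.camera(n); cv2.imwrite(f"pics/{n}0.png",c["image"]); d[n]=c
    print(n,c["fx"],c["fy"],c["cx"],c["cy"],c["R"],c["t"])
pickle.dump(d,open("cam0.pkl","wb"))
E
```

```text
{'clock': 0.0, 'joints': array([ 1.18541066e+00,  3.00470767e-01,  1.52159144e+00,  3.20905505e-05,
        1.32069852e+00, -6.66051217e-02]), 'qd': array([ 0.0019523 , -0.0009209 ,  0.0011362 ,  0.000116  , -0.00077435,
        0.00050494]), 'effort': array([ 1.00079007e-03, -5.31803584e+01, -3.52741349e+01,  7.08603510e-02,
        2.43503298e-02, -1.34575030e-04]), 'eef_pos': array([172.27559578, 522.05191427, 212.88212605]), 'eef_rot': array([-3.14042923e+00, -1.08756472e-04,  2.82280408e+00]), 'wrist_force': array([0.86172285, 0.61826113, 0.29270285]), 'moment': array([ 0.01517108, -0.01137783, -0.02105307]), 'finger_gap': 93.52734139136997}
side 531.8993426554593 531.8993426554593 321.29502967643947 234.20543380379513 [[ 0.93278934 -0.36013577  0.0143621 ]
 [-0.17067575 -0.47646304 -0.86246899]
 [ 0.31744894  0.80205062 -0.50590609]] [-459.5481988   190.61070119  978.57278248]
top 447.11331828064476 447.11331828064476 311.5608075269666 245.11992466639447 [[-0.02173003 -0.99972227 -0.00912114]
 [-0.99938255  0.02197279 -0.02741761]
 [ 0.02761041  0.00851972 -0.99958245]] [  38.35675201  508.07692787 1252.94027938]
```

View pics/side0.png

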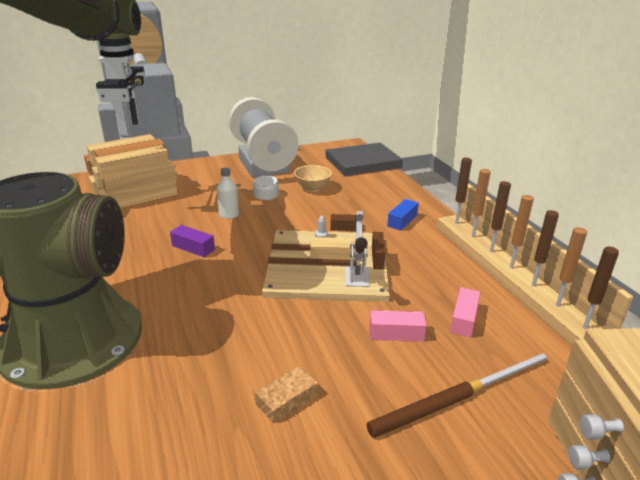

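View pics/top0.png

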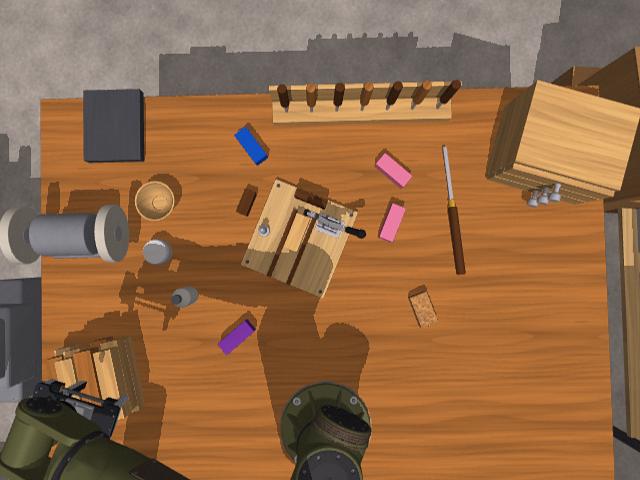

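The side view shows the jig at about (330,265) with the clamp at (357,260). The top view shows the jig at about (300,240), the blank between the rails near (297,232), and the lever ball at (361,233). Next I'll crop both views closely.

Run:
```python
import cv2,pickle
d=pickle.load(open("cam0.pkl","rb"))
a=d["top"]["image"][165:310,225:385]; cv2.imwrite("pics/topcrop.png",cv2.resize(a,None,fx=5,fy=4.1379,interpolation=cv2.INTER_CUBIC) if 0 else cv2.resize(a,None,fx=4,fy=4,interpolation=cv2.INTER_CUBIC))
a=d["side"]["image"][195:310,255:405]; cv2.imwrite("pics/sidecrop.png",cv2.resize(a,None,fx=5,fy=5,interpolation=cv2.INTER_CUBIC))
```

```text
(no output)
```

View pics/topcrop.png

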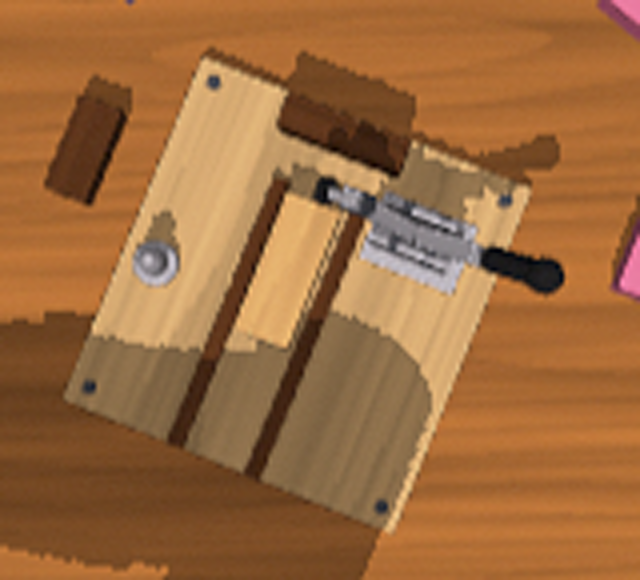

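View pics/sidecrop.png

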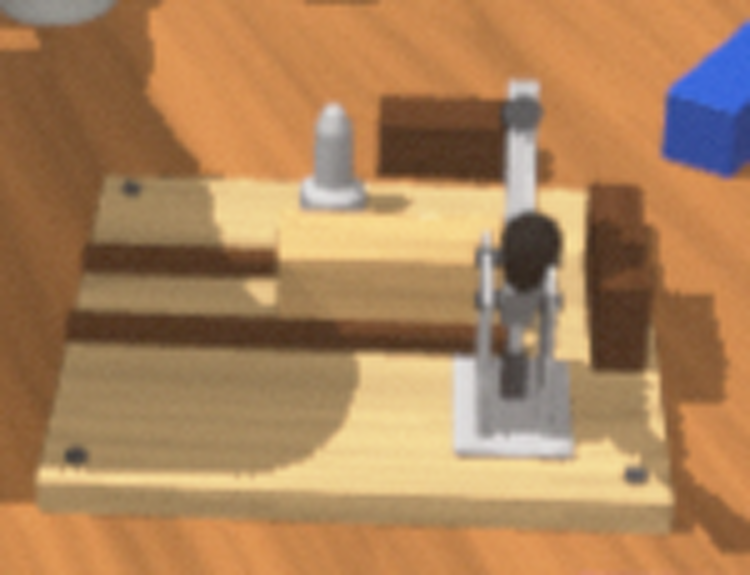

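```bash
cat > h.py <<'E'
import numpy as np, cv2, pickle
from scipy.optimize import least_squares
def ray(c,uv):
    R=np.array(c["R"]);t=np.array(c["t"]).ravel()
    o=-R.T@t; d=R.T@np.array([(uv[0]-c["cx"])/c["fx"],(uv[1]-c["cy"])/c["fy"],1.0]); return o,d/np.linalg.norm(d)
def onplane(c,uv,z):
    o,d=ray(c,uv); return o+d*(z-o[2])/d[2]
def two(c1,p1,c2,p2):
    o1,d1=ray(c1,p1);o2,d2=ray(c2,p2)
    A=np.stack([d1,-d2],1); s=np.linalg.lstsq(A,o2-o1,rcond=None)[0]
    a=o1+d1*s[0];b=o2+d2*s[1]; return (a+b)/2,np.linalg.norm(a-b)
def proj(c,X):
    p=np.array(c["R"])@np.array(X)+np.array(c["t"]).ravel(); return np.array([c["fx"]*p[0]/p[2]+c["cx"],c["fy"]*p[1]/p[2]+c["cy"]])
def fit2d(local,world):
    # rigid 2D fit
    L=np.array(local,float);W=np.array(world,float)[:,:2]
    lc=L.mean(0);wc=W.mean(0);H=(L-lc).T@(W-wc);th=np.arctan2(H[0,1]-H[1,0],H[0,0]+H[1,1])
    R=np.array([[np.cos(th),-np.sin(th)],[np.sin(th),np.cos(th)]]);o=wc-R@lc
    return th,o,np.linalg.norm((R@L.T).T+o-W,axis=1)
E
python3 - <<'E'
from h import *
d=pickle.load(open("cam0.pkl","rb"))
T,S=d["top"],d["side"]
tc=lambda x,y:(x/4+225-.375,y/4+165-.375)
sc=lambda x,y:(x/5+255-.4,y/5+195-.4)
tp=[tc(207,57),tc(527,185),tc(390,530),tc(67,400)]
gray=cv2.cvtColor(T["image"],cv2.COLOR_BGR2GRAY)
r=cv2.cornerSubPix(gray,np.array(tp,np.float32).reshape(-1,1,2),(3,3),(-1,-1),(cv2.TERM_CRITERIA_EPS+cv2.TERM_CRITERIA_MAX_ITER,50,.01)).reshape(-1,2)
print(np.round(tp,1).tolist(),np.round(r,1).tolist())
L=[(130,115),(130,-135),(-130,-135),(-130,115)]
for pts in (tp,r):
    W=[onplane(T,p,18) for p in pts]; th,o,res=fit2d(L,W); print("top",th,o,res)
sp=[sc(105,180),sc(590,188),sc(670,480),sc(40,472)]
L2=[(-130,115),(130,115),(130,-135),(-130,-135)]
W=[onplane(S,p,18) for p in sp]; th,o,res=fit2d(L2,W); print("side",th,o,res)
# ball
for n,c,(x0,y0,x1,y1) in (("top",T,(345,222,372,245)),("side",S,(345,235,380,255))):
    im=c["image"][y0:y1,x0:x1]; m=(im.max(2)<60).astype(np.uint8)
    print(n,m.sum())
    for row in m: print(''.join('#' if v else '.' for v in row))
E
```

```text
[[276.4, 178.9], [356.4, 210.9], [322.1, 297.1], [241.4, 264.6]] [[275.6000061035156, 178.6999969482422], [357.20001220703125, 211.10000610351562], [320.0, 297.8999938964844], [240.39999389648438, 264.3999938964844]]
top -0.40372021379459283 [533.80834557  70.92882795] [4.18553038 4.20386727 3.52739313 3.50695033]
top -0.4147211394533518 [533.51474383  73.04456181] [2.48773299 2.72439133 5.10254093 3.93143062]
side -0.3667671286150099 [530.1508807  76.059054 ] [12.25508834 14.76777429  5.52226797  6.71572614]
top 132
...........................
...........................
...........................
...........................
...........................
..####.....................
#########..................
#############..............
###################........
.###################.......
..##################.......
.....################......
........#############......
...........##########......
.............#######.......
..............####.........
...........................
...........................
...........................
...........................
...........................
...........................
...........................
side 57
...................................
...................................
...................................
...................................
...................................
...................#...............
...................#...............
...................................
....................#..............
..............#.###................
...........###.###.#...............
...........#########...............
...........########................
...........########................
............######.................
............######.................
.............####..................
..............##...................
...................................
...................................
```

Run:
```python
from h import *
d=pickle.load(open("cam0.pkl","rb"))
T,S=d["top"],d["side"]
hsv=cv2.cvtColor(T["image"],cv2.COLOR_BGR2HSV)
for p in [(290,190),(300,290),(250,262),(260,200),(330,300),(300,310),(340,220),(300,235)]:
    print(p,hsv[p[1],p[0]],T["image"][p[1],p[0]])
m=((hsv[...,0]>=14)&(hsv[...,0]<=30)&(hsv[...,1]<170)&(hsv[...,1]>50)).astype(np.uint8)*255
m[:165]=0;m[310:]=0;m[:,:225]=0;m[:,385:]=0
cv2.imwrite("pics/mask1.png",cv2.resize(m[165:310,225:385],None,fx=4,fy=4,interpolation=cv2.INTER_NEAREST))
```

```text
(290, 190) [ 17 116 224] [122 179 224]
(300, 290) [ 13 183 103] [ 29  61 103]
(250, 262) [ 17 124 142] [ 73 112 142]
(260, 200) [ 14 180 176] [ 52 109 176]
(330, 300) [ 13 179 182] [ 54 111 182]
(300, 310) [ 14 183 117] [ 33  71 117]
(340, 220) [ 12  55 129] [101 112 129]
(300, 235) [ 17 136 221] [103 168 221]
```

View pics/mask1.png

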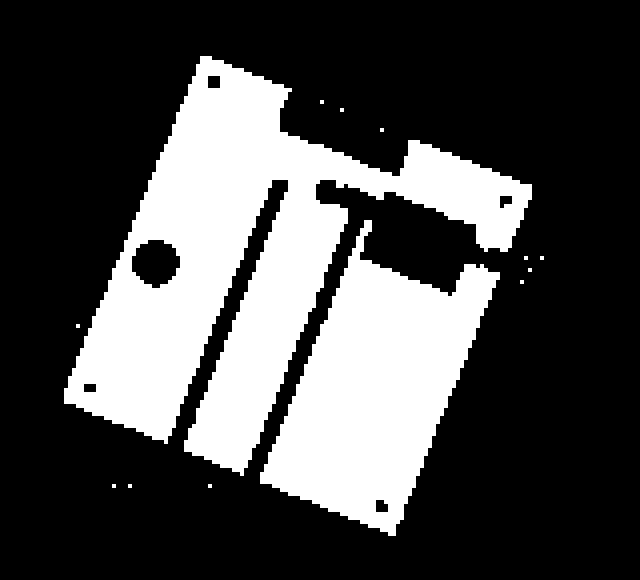

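```bash
cat >> h.py <<'E'
def jigfit(T):
    hsv=cv2.cvtColor(T["image"],cv2.COLOR_BGR2HSV)
    m=((hsv[...,0]>=14)&(hsv[...,0]<=30)&(hsv[...,1]<170)&(hsv[...,1]>50)).astype(np.uint8)*255
    m[:165]=0;m[310:]=0;m[:,:225]=0;m[:,385:]=0
    n,lab,st,_=cv2.connectedComponentsWithStats(m)
    k=np.zeros_like(m)
    for i in range(1,n):
        if st[i,4]>300: k[lab==i]=255
    cs,_=cv2.findContours(k,cv2.RETR_EXTERNAL,cv2.CHAIN_APPROX_NONE)
    pts=np.concatenate(cs).reshape(-1,2).astype(float)
    W=np.array([onplane(T,p,18)[:2] for p in pts],np.float32)
    r=cv2.minAreaRect(W)
    return m,W,r
E
python3 - <<'E'
from h import *
d=pickle.load(open("cam0.pkl","rb"))
T,S=d["top"],d["side"]
print("cams",-np.array(T["R"]).T@np.array(T["t"]).ravel(),-np.array(S["R"]).T@np.array(S["t"]).ravel())
m,W,r=jigfit(T); print(r, cv2.boxPoints(r))
box=cv2.boxPoints(r)
# refine: line fit of the hull points near each side
lines=[]
for i in range(4):
    a,b=box[i],box[(i+1)%4]; u=(b-a)/np.linalg.norm(b-a); n=np.array([-u[1],u[0]])
    dd=(W-a)@n; s=(W-a)@u; L=np.linalg.norm(b-a)
    sel=(abs(dd)<5)&(s>8)&(s<L-8)
    v=cv2.fitLine(W[sel],cv2.DIST_HUBER,0,.01,.01).ravel(); ang=np.degrees(np.arctan2(v[1],v[0]))
    lines.append(v); print(i,sel.sum(),ang%180)
def inter(p,q):
    A=np.array([[p[0],-q[0]],[p[1],-q[1]]]); s=np.linalg.solve(A,[q[2]-p[2],q[3]-p[3]]); return np.array([p[2]+p[0]*s[0],p[3]+p[1]*s[0]])
C=[inter(lines[i-1],lines[i]) for i in range(4)]; print(np.round(C,1).tolist(),[np.linalg.norm(C[i]-C[i-3]) for i in range(4)])
E
```

```text
cams [ 474.00251381   16.507529   1266.69722789] [ 150.54739166 -859.54569958  666.06182163]
((529.038330078125, 61.885406494140625), (251.87774658203125, 262.2973327636719), 66.65829467773438) [[ 358.72437     -1.7834778]
 [ 599.5548    -105.709335 ]
 [ 699.3523     125.55429  ]
 [ 458.52185    229.48015  ]]
0 77 156.77496
1 50 66.648125
2 82 156.58539
3 74 66.60271
[[360.6000061035156, -0.800000011920929], [599.2999877929688, -103.30000305175781], [697.5999755859375, 124.5], [459.5, 227.6999969482422]] [np.float32(259.7472), np.float32(248.13469), np.float32(259.54935), np.float32(248.99402)]
```

```bash
cat >> h.py <<'E'
YAW=np.radians(-23.35); O=np.array([533.2,71.2])
def j2w(p): 
    c,s=np.cos(YAW),np.sin(YAW); return np.array([O[0]+c*p[0]-s*p[1],O[1]+s*p[0]+c*p[1],p[2]])
def w2j(p):
    c,s=np.cos(YAW),np.sin(YAW); a,b=p[0]-O[0],p[1]-O[1]; return np.array([c*a+s*b,-s*a+c*b,p[2]])
E
python3 - <<'E'
from h import *
d=pickle.load(open("cam0.pkl","rb"))
T,S=d["top"],d["side"]
print("expected ball px", proj(T,j2w([65,-156,151])),proj(S,j2w([65,-156,151])))
print("stop face pts top", [np.round(proj(T,j2w([100,y,63])),1).tolist() for y in (-45,45)])
print("rail ends", [np.round(proj(T,j2w([x,y,28])),1).tolist() for x in(-130,70) for y in (-23,23)])
b,e=two(T,(361.5,233),S,(360.5,244.5)); print("ball tri",b,e,w2j(b))
tc=lambda x,y:(x/4+225-.375,y/4+165-.375)
for p in [(238,335),(290,350)]:
    print("blank near end",p,tc(*p),w2j(onplane(T,tc(*p),58)))
sc=lambda x,y:(x/5+255-.4,y/5+195-.4)
for p in [(278,215),(276,262)]:
    print("blank near end side",sc(*p),w2j(onplane(S,sc(*p),58)))
im=T["image"][195:265,270:325]
lab=cv2.cvtColor(im,cv2.COLOR_BGR2LAB)
cl=cv2.createCLAHE(4,(2,2)); lab[...,0]=cl.apply(lab[...,0])
cv2.imwrite("pics/blank.png",cv2.resize(cv2.cvtColor(lab,cv2.COLOR_LAB2BGR),None,fx=8,fy=8,interpolation=cv2.INTER_CUBIC))
E
```

```text
expected ball px [360.92652722 233.5275673 ] [360.52626669 242.95990952]
stop face pts top [[324.3, 207.8], [293.4, 195.4]]
rail ends [[285.4, 283.1], [270.1, 276.8], [312.6, 216.2], [297.3, 210.0]]
ball tri [531.58519291 -99.13294107 148.34366169] 1.9292782649587272 [  66.02836846 -157.0228422   148.34366169]
blank near end (238, 335) (284.125, 248.375) [-42.1805301   14.47986941  58.        ]
blank near end (290, 350) (297.125, 252.125) [-38.34056211 -21.94391588  58.        ]
blank near end side (310.20000000000005, 237.6) [-38.3558301   13.54682453  58.        ]
blank near end side (309.8, 247.0) [-36.94810632 -26.30275359  58.        ]
```

View pics/blank.png

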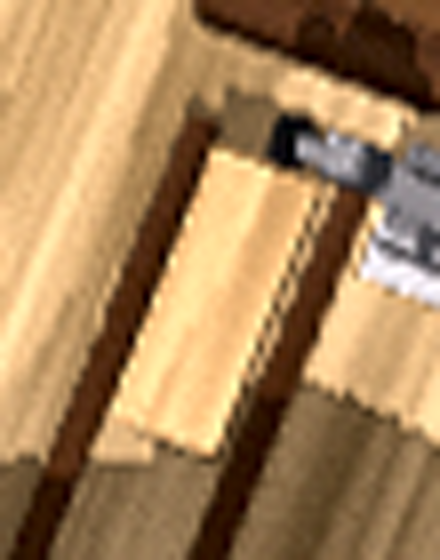

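Both views put the blank's near end at jig x ≈ -39 and about 39 mm short of the stop, which fits the given 20–70 mm. The ball triangulates to jig (66,-157,148), against (65,-156,151) expected.

Things in the top view that could pass for the blank:
- light wood block in the channel (291,232)
- purple block (237,337)
- blue block (251,145)
- pink blocks (393,169) and (392,221)
- offcut (247,201)
- scrap stack (95,375)

The blank is the light wood block between the rails, and the crop confirms it. Next I'll work out the move numbers.

```bash
cat >> h.py <<'E'
from scipy.spatial.transform import Rotation as Rn
def delta(goal_j,yaw=np.pi+YAW,pos=None,rot=None):
    from cell import read_state
    s=read_state()
    p=np.array(s["eef_pos"]) if pos is None else np.array(pos)
    R0=Rn.from_euler("xyz",s["eef_rot"] if rot is None else rot)
    R1=Rn.from_euler("xyz",[np.pi,0,yaw])
    sh=R0.inv().apply(j2w(goal_j)-p)/10
    rv=np.degrees((R0.inv()*R1).as_rotvec())
    return np.round(sh,2),np.round(rv,2)
E
python3 - <<'E'
from h import *
st=[172.382,522.277,213.446]
for g in [(-100,-2,200),(-100,-2,100),(-100,-2,39)]:
    print(g,j2w(g),delta(g,pos=st))
E
```

```text
(-100, -2, 200) [440.59722099 108.99848305 200.        ] (array([-38.43, -30.84,   1.38]), array([-0.06,  0.  ,  5.08]))
(-100, -2, 100) [440.59722099 108.99848305 100.        ] (array([-38.43, -30.83,  11.38]), array([-0.06,  0.  ,  5.08]))
(-100, -2, 39) [440.59722099 108.99848305  39.        ] (array([-38.43, -30.82,  17.48]), array([-0.06,  0.  ,  5.08]))
```

Request:
send_rows --pt "-1.5 -1.2 0 0 0 0.5" --pt "-4.5 -3.6 0 0 0 1" --pt "-9 -7.2 0 0 0 1.5" --pt "-13.5 -10.8 0 0 0 2" --pt "-18 -14.4 0 0 0 2.5" --pt "-22.5 -18 0.3 0 0 3" --pt "-27 -21.6 0.6 0 0 3.5" --pt "-31 -24.8 0.9 0 0 4" --pt "-34.5 -27.6 1.2 0 0 4.5" --pt "-37 -29.6 1.4 0 0 5.1" --pt "-38.2 -30.6 1.4 0 0 5.1" --pt "-38.4 -30.8 1.4 0 0 5.1" --hand -1 --grip_force 20

```text
clock: 1.6
eef_pos: [440.4, 108.9, 199.4]
eef_rot: [-3.142, -0.0, 2.733]
wrist_force: [-1.0, -0.2, -0.4]
finger_gap: 0.6
```

Run:
```python
from h import *
from cell import imaging,read_state
c=imaging.camera("side"); cv2.imwrite("pics/s1.png",c["image"])
c2=imaging.camera("top"); a=np.hstack([cv2.resize(c["image"][120:320,200:400],(400,400)),cv2.resize(c2["image"][160:360,200:400],(400,400))]); cv2.imwrite("pics/both1.png",a)
print(w2j(read_state()["eef_pos"]), delta((-100,-2,39)))
```

```text
[-100.730934     -1.49216009  199.48826088] (array([-0.07, -0.05, 16.05]), array([ 0., -0., -0.]))
```

View pics/both1.png

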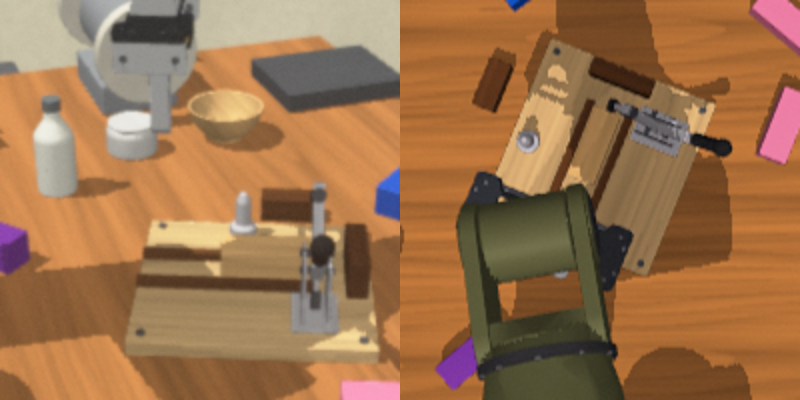

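The closed fingers hang over the open end of the channel, with the tip at about (160,130) in the left (side) panel. The gripper body's long side lies across the channel. Next I'll lower it to the pushing height, just above the rail tops.

Request:
send_rows --pt "0 0 2 0 0 0" --pt "0 0 5.5 0 0 0" --pt "0 0 9 0 0 0" --pt "0 0 12 0 0 0" --pt "0 0 14 0 0 0" --pt "0 0 15.2 0 0 0" --pt "0 0 15.8 0 0 0" --pt "0 0 16.1 0 0 0" --pt "0 0 16.1 0 0 0"

```text
clock: 2.82
eef_pos: [440.7, 109.5, 38.8]
eef_rot: [3.141, 0.0, 2.734]
wrist_force: [-0.4, 0.4, 1.3]
finger_gap: 0.3
```

Request:
send_rows --pt "-0.8 0 0 0 0 0" --pt "-2 0 0 0 0 0" --pt "-3.2 0 0 0 0 0" --pt "-4.2 0 0 0 0 0" --pt "-4.7 0 0 0 0 0" --pt "-5.1 0 0 0 0 0" --pt "-5.5 0 0 0 0 0" --pt "-5.9 0 0 0 0 0" --pt "-6.3 0 0 0 0 0" --pt "-6.7 0 0 0 0 0" --pt "-7.1 0 0 0 0 0" --pt "-7.5 0 0 0 0 0"

```text
clock: 4.32
eef_pos: [509.6, 79.6, 38.4]
eef_rot: [-3.142, -0.0, 2.734]
wrist_force: [-0.4, -0.2, 0.1]
finger_gap: 0.3
```

Run:
```python
from h import *
from cell import imaging,read_state
s=read_state();print(w2j(s["eef_pos"]), s["wrist_force"])
c=imaging.camera("side"); cv2.imwrite("pics/s2.png",cv2.resize(c["image"][180:310,240:420],None,fx=4,fy=4,interpolation=cv2.INTER_CUBIC))
```

```text
[-25.01280028  -1.67175168  38.42601375] [-0.35365273 -0.24304266  0.06005392]
```

View pics/s2.png

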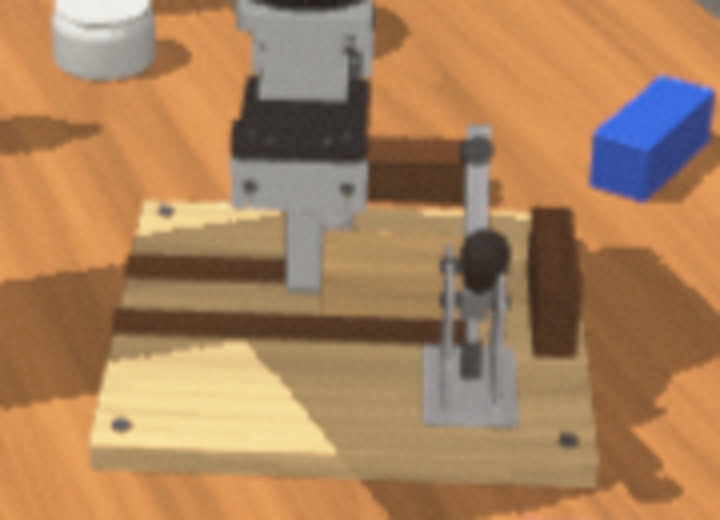

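The fingers are at (305,250) in the crop and in contact with the blank's near end. The gripper body clears the clamp. I'll go on slowly.

Request:
send_rows --pt "-0.3 0 0 0 0 0" --pt "-0.6 0 0 0 0 0" --pt "-0.9 0 0 0 0 0" --pt "-1.15 0 0 0 0 0" --pt "-1.3 0 0 0 0 0" --pt "-1.4 0 0 0 0 0" --pt "-1.5 0 0 0 0 0"

```text
clock: 5.25
eef_pos: [523.2, 73.7, 38.4]
eef_rot: [-3.142, 0.0, 2.734]
wrist_force: [-1.0, -0.2, 0.7]
finger_gap: 0.5
```

Request:
send_rows --pt "-0.05 0 0 0 0 0" --pt "-0.1 0 0 0 0 0" --pt "-0.15 0 0 0 0 0" --pt "-0.15 0 0 0 0 0"

```text
clock: 5.75
eef_pos: [524.6, 73.1, 38.5]
eef_rot: [3.142, 0.0, 2.734]
wrist_force: [-0.4, 0.2, 0.6]
finger_gap: 0.5
```

Request:
send_rows --pt "-0.05 0 0 0 0 0" --pt "-0.1 0 0 0 0 0" --pt "-0.1 0 0 0 0 0"

```text
clock: 6.12
eef_pos: [524.8, 73.0, 38.5]
eef_rot: [-3.141, -0.002, 2.734]
wrist_force: [-6.6, 2.5, 4.7]
finger_gap: 0.5
```

Force rose to about 7 N at TCP jig x ≈ -8.4, which is where home should be. One more small press to seat it, then a look.

Request:
send_rows --pt "-0.05 0 0 0 0 0" --pt "-0.1 0 0 0 0 0" --pt "-0.1 0 0 0 0 0"

```text
clock: 6.5
eef_pos: [524.8, 73.0, 38.5]
eef_rot: [-3.141, -0.004, 2.734]
wrist_force: [-13.9, 5.0, 11.4]
finger_gap: 0.6
```

Run:
```python
from h import *
from cell import imaging,read_state
s=read_state();print(w2j(s["eef_pos"]), s["wrist_force"])
c=imaging.camera("side"); cv2.imwrite("pics/s3.png",cv2.resize(c["image"][200:310,270:410],None,fx=5,fy=5,interpolation=cv2.INTER_CUBIC))
c2=imaging.camera("top"); cv2.imwrite("pics/t3.png",cv2.resize(c2["image"][170:270,240:380],None,fx=5,fy=5,interpolation=cv2.INTER_CUBIC))
```

```text
[-8.39116655 -1.67172636 38.45812439] [-13.90295413   4.99663471  11.4416766 ]
```

View pics/s3.png

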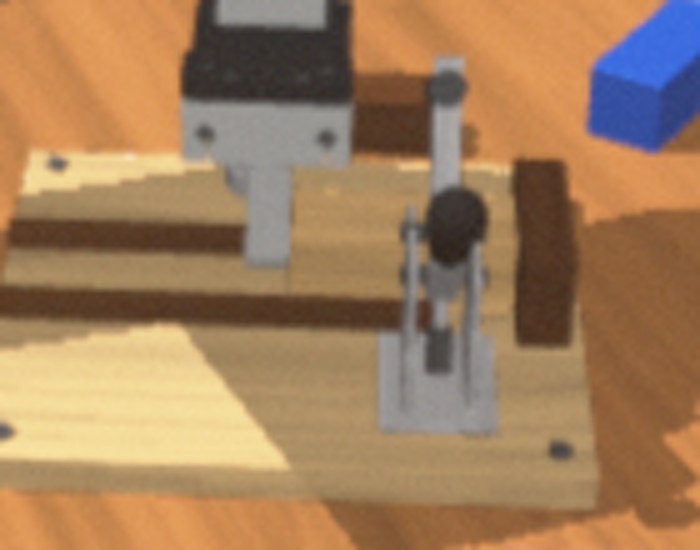

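View pics/t3.png

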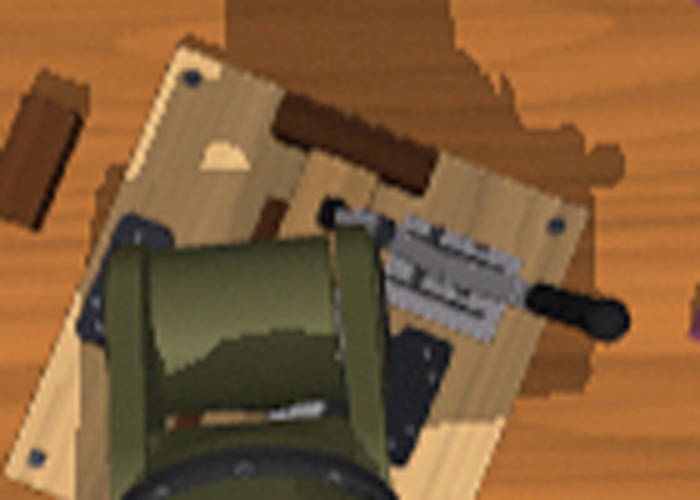

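The fingers stand against the blank's end at (270,215) in the side crop. In the top crop the blank reaches the stop face around (345,165), with no gap. The force is along the channel and the tool no longer advances. I'll back off, rise, and cross to the lever's outer side.

Request:
send_rows --pt "0.2 0 0 0 0 0" --pt "0.5 0 0 0 0 0" --pt "1.2 0 0 0 0 0" --pt "2.5 0 -0.5 0 0 0" --pt "3.5 0 -2.5 0 0 0" --pt "4 0 -6 0 0 0" --pt "4 0 -10 0 0 0" --pt "4 0 -14 0 0 0" --pt "4 0 -17 0 0 0" --pt "4 0 -18.5 0 0 0" --pt "4 0 -19 0 0 0" --pt "4 0 -19 0 0 0"

```text
clock: 8.1
eef_pos: [489.3, 88.3, 227.7]
eef_rot: [-3.141, -0.001, 2.734]
wrist_force: [-0.3, 0.8, -0.2]
finger_gap: 0.6
```

Run:
```python
from h import *
from cell import imaging,read_state
s=read_state();print(w2j(s["eef_pos"]), s["wrist_force"])
c=imaging.camera("side"); c2=imaging.camera("top")
T=c2
cv2.imwrite("pics/s4.png",cv2.resize(c["image"][200:310,270:410],None,fx=5,fy=5,interpolation=cv2.INTER_CUBIC))
for g in [(65,-205,229),(65,-205,148)]: print(delta(g))
```

```text
[-47.06431116  -1.74381389 227.67131601] [-0.3400805   0.84169709 -0.21468718]
(array([-11.21, -20.32,  -0.16]), array([-0.05, -0.09, -0.02]))
(array([-11.23, -20.31,   7.94]), array([-0.05, -0.09, -0.02]))
```

View pics/s4.png

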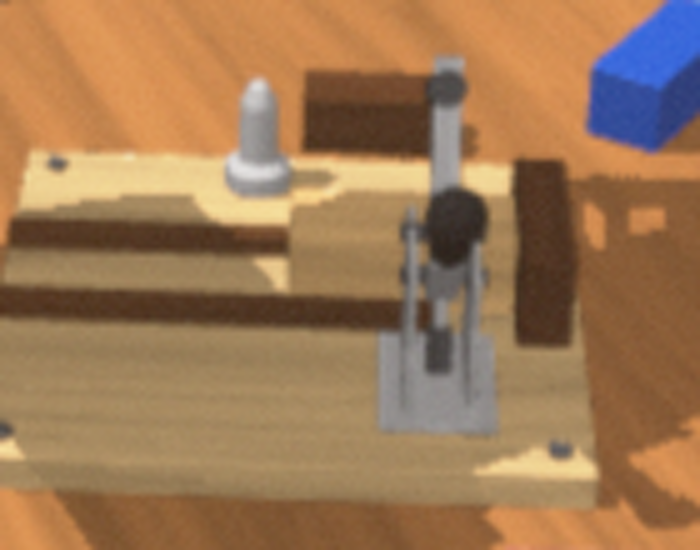

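The blank stayed home: its near end is at (290,245) in the crop and its far end meets the stop at (515,220). Next I'll cross over, clear of the clamp.

Request:
send_rows --pt "-0.6 -1 0 0 0 0" --pt "-2.2 -4 0 0 0 0" --pt "-4.4 -8 0 0 0 0" --pt "-6.6 -12 0 0 0 0" --pt "-8.8 -16 0 0 0 0" --pt "-10.4 -18.8 0 0 0 0" --pt "-11.1 -20.1 0.5 0 0 0" --pt "-11.2 -20.3 2.5 0 0 0" --pt "-11.2 -20.3 5 0 0 0" --pt "-11.2 -20.3 7 0 0 0" --pt "-11.2 -20.3 7.9 0 0 0" --pt "-11.2 -20.3 7.9 0 0 0"

```text
clock: 9.7
eef_pos: [511.8, -142.3, 149.1]
eef_rot: [-3.142, -0.001, 2.734]
wrist_force: [-0.1, -0.2, 0.3]
finger_gap: 0.2
```

Run:
```python
from h import *
from cell import imaging,read_state
s=read_state();print(w2j(s["eef_pos"]), s["wrist_force"])
c=imaging.camera("side"); c2=imaging.camera("top")
cv2.imwrite("pics/s5.png",cv2.resize(c["image"][150:310,270:450],None,fx=4,fy=3.7,interpolation=cv2.INTER_CUBIC))
cv2.imwrite("pics/t5.png",cv2.resize(c2["image"][170:290,240:400],None,fx=4,fy=4,interpolation=cv2.INTER_CUBIC))
```

```text
[  64.95237924 -204.51766613  149.14533584] [-0.09321998 -0.20280296  0.30215963]
```

View pics/s5.png

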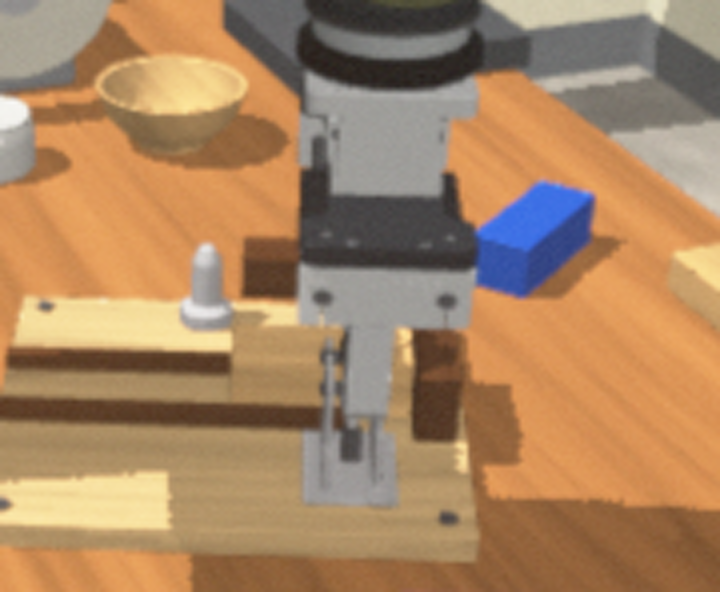

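View pics/t5.png

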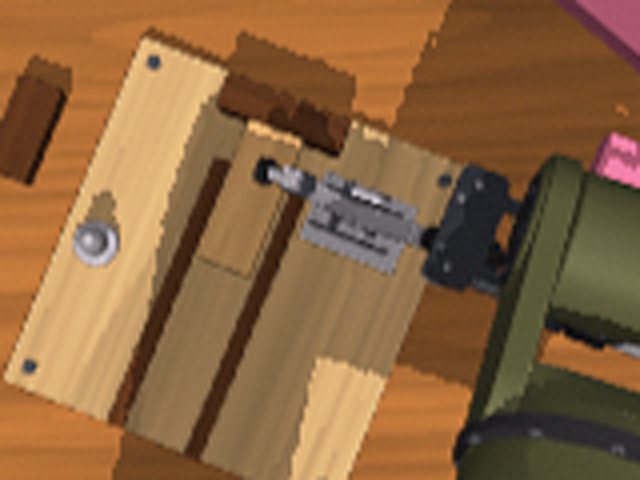

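The finger faces the ball squarely: it hides the ball at (365,370) in the side crop. The tool stands just outside the lever at jig (65,-204.5,149). Now I'll push gently through the first part of the arc and check the force.

Request:
send_rows --pt "0 0.6 0 0 0 0" --pt "0 1.4 0 0 0 0" --pt "0 2 0 0 0 0" --pt "0 2.4 0 0 0 0" --pt "0 2.9 -0.4 0 0 0" --pt "0 3.4 -0.7 0 0 0" --pt "0 4 -1.1 0 0 0" --pt "0 4.5 -1.5 0 0 0"

```text
clock: 10.8
eef_pos: [529.4, -102.5, 165.7]
eef_rot: [-3.139, 0.0, 2.733]
wrist_force: [-10.1, -10.3, 9.9]
finger_gap: 0.2
```

Run:
```python
from h import *
from cell import imaging,read_state
s=read_state();print(w2j(s["eef_pos"]), s["wrist_force"])
c=imaging.camera("side"); c2=imaging.camera("top")
cv2.imwrite("pics/s6.png",cv2.resize(c["image"][150:310,270:450],None,fx=4,fy=3.7,interpolation=cv2.INTER_CUBIC))
cv2.imwrite("pics/t6.png",cv2.resize(c2["image"][170:290,240:400],None,fx=4,fy=4,interpolation=cv2.INTER_CUBIC))
for p in [(200,258),(250,275)]:
    print(w2j(onplane(c2,(p[0]/4+240-.375,p[1]/4+170-.375),58)))
```

```text
[  65.3367948  -160.98349484  165.7099629 ] [-10.07996626 -10.25407994   9.85496313]
[-0.84817963 15.25503181 58.        ]
[  1.21110791 -20.4530874   58.        ]
```

View pics/t6.png

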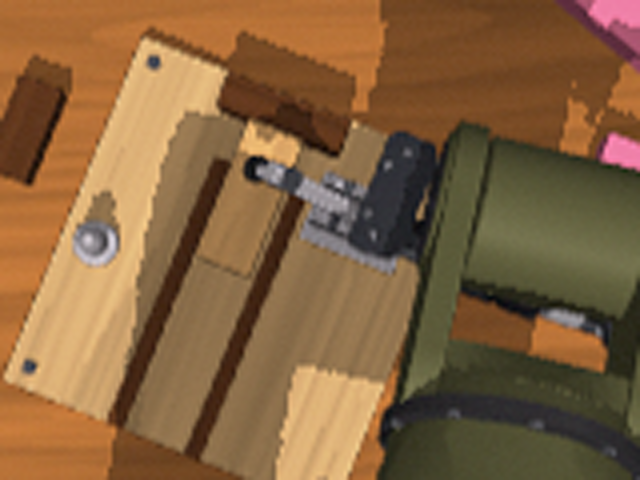

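View pics/s6.png

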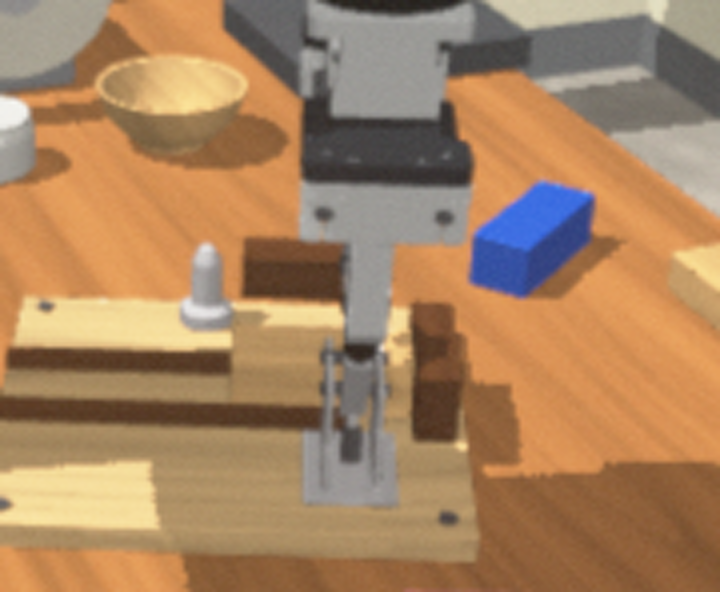

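The lever is turning: the arm has started to come down in the top view, and the bottom of the ball shows at (360,350) below the finger in the side view. The force is about 17 N. I'll carry on through the dead point.

Request:
send_rows --pt "0 0.6 -0.25 0 0 0" --pt "0 1.2 -0.5 0 0 0" --pt "0 1.8 -0.7 0 0 0" --pt "0 2.4 -0.9 0 0 0" --pt "0 3 -1 0 0 0" --pt "0 3.6 -1.1 0 0 0" --pt "0 4.2 -1.2 0 0 0" --pt "0 4.7 -1.2 0 0 0"

```text
clock: 11.9
eef_pos: [548.5, -57.5, 176.3]
eef_rot: [3.141, -0.0, 2.734]
wrist_force: [-0.1, -0.6, 0.8]
finger_gap: 0.7
```

Request:
send_rows --pt "0 0.4 0 0 0 0" --pt "0 0.8 0 0 0 0" --pt "0 1.1 0 0 0 0" --pt "0 1.4 0 0 0 0" --pt "0 1.4 0 0 0 0"

```text
clock: 12.52
eef_pos: [554.0, -45.1, 176.4]
eef_rot: [-3.142, -0.0, 2.734]
wrist_force: [-0.6, 0.3, 0.5]
finger_gap: 0.3
```

Run:
```python
from h import *
from cell import imaging,read_state
s=read_state();print(w2j(s["eef_pos"]), s["wrist_force"])
c=imaging.camera("side"); c2=imaging.camera("top")
cv2.imwrite("pics/s7.png",cv2.resize(c["image"][150:310,270:450],None,fx=4,fy=3.7,interpolation=cv2.INTER_CUBIC))
cv2.imwrite("pics/t7.png",cv2.resize(c2["image"][170:290,240:400],None,fx=4,fy=4,interpolation=cv2.INTER_CUBIC))
```

```text
[ 65.18793522 -98.54906533 176.40809143] [-0.62519191  0.30864787  0.47475837]
```

View pics/s7.png

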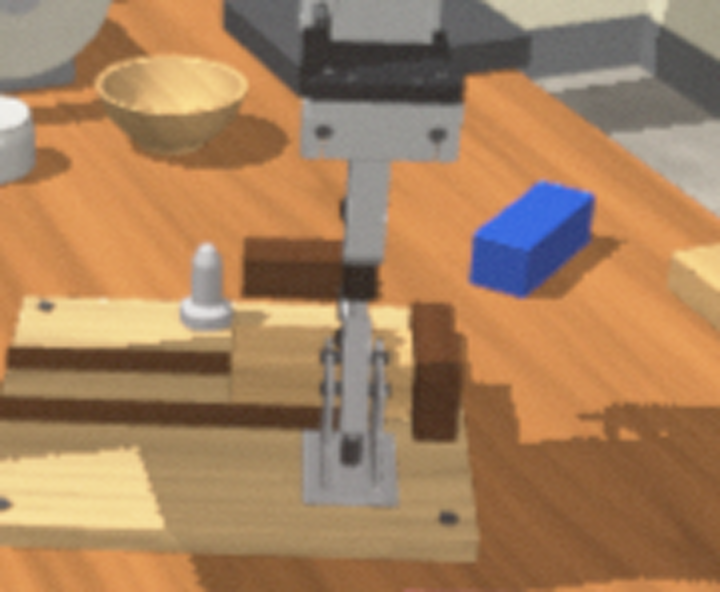

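View pics/t7.png

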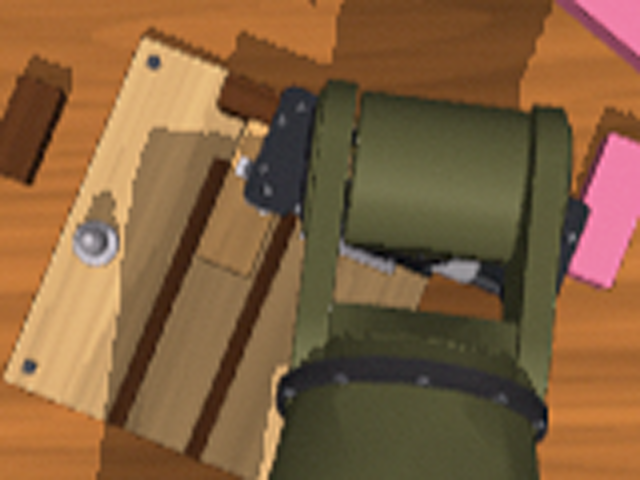

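The lever grip now shows ahead of the finger at (358,275), past upright, and the contact force is zero. I'll retract clear and check the lock.

Request:
send_rows --pt "0 -0.8 0 0 0 0" --pt "0 -2.5 0 0 0 0" --pt "0 -5 0 0 0 0" --pt "0 -8 -0.5 0 0 0" --pt "0 -11 -2 0 0 0" --pt "0 -14 -4 0 0 0" --pt "0 -17 -6 0 0 0" --pt "0 -19 -7.5 0 0 0" --pt "0 -20 -8 0 0 0" --pt "0 -20 -8 0 0 0"

```text
clock: 13.88
eef_pos: [474.3, -229.3, 256.3]
eef_rot: [3.142, -0.0, 2.733]
wrist_force: [0.1, 0.4, -1.0]
finger_gap: 0.3
```

Run:
```python
from h import *
from cell import imaging,read_state
s=read_state();print(w2j(s["eef_pos"]), s["wrist_force"], s["clock"])
c=imaging.camera("side"); c2=imaging.camera("top")
pickle.dump({"side":c,"top":c2},open("cam8.pkl","wb"))
cv2.imwrite("pics/s8.png",cv2.resize(c["image"][180:310,270:420],None,fx=5,fy=4.6,interpolation=cv2.INTER_CUBIC))
cv2.imwrite("pics/t8.png",cv2.resize(c2["image"][170:290,240:400],None,fx=5,fy=5,interpolation=cv2.INTER_CUBIC))
a=np.radians(20); B=[65,-85+100*np.sin(a),80+100*np.cos(a)]
print("expected locked ball px side/top",proj(c,j2w(B)),proj(c2,j2w(B)), "foot top",proj(c2,j2w([65,0,58])),proj(c,j2w([65,0,58])))
```

```text
[  64.99977142 -299.29822734  256.25767389] [ 0.12511732  0.43626532 -1.01894648] 13.875
expected locked ball px side/top [359.83467096 206.09971879] [321.98433996 216.89739401] foot top [304.00376398 213.74638476] [356.61512049 242.24752343]
```

View pics/s8.png

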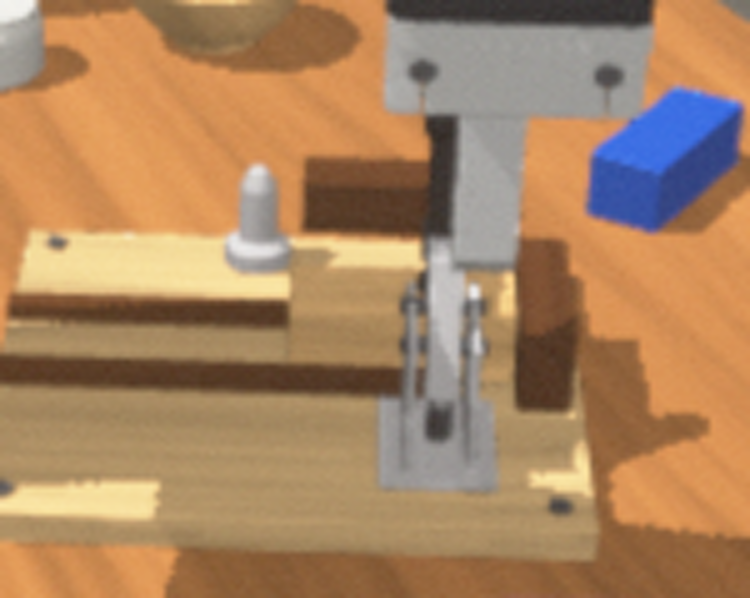

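View pics/t8.png

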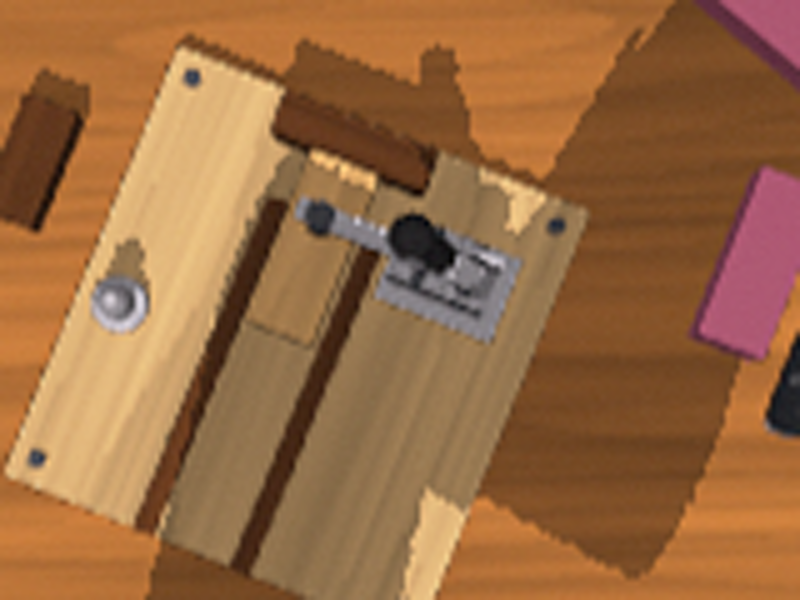

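In the top crop the ball is at (410,237), which is pixel (321.9,217.3) against (322.0,216.9) predicted for locked. The foot's spindle is at (320,217), which is pixel (303.9,213.3) against (304.0,213.7) predicted. I'll move the gripper aside for one clear side view and a check of the bystanders.

Request:
send_rows --pt "1 0 -0.5 0 0 0" --pt "4 0 -1.5 0 0 0" --pt "8 0 -2.5 0 0 0" --pt "12 0 -3 0 0 0" --pt "15 0 -3 0 0 0" --pt "17 0 -3 0 0 0" --pt "18 0 -3 0 0 0" --pt "18 0 -3 0 0 0"

```text
clock: 14.98
eef_pos: [309.3, -157.3, 286.6]
eef_rot: [-3.141, 0.001, 2.734]
wrist_force: [-0.5, -0.4, -1.5]
finger_gap: -0.1
```

Run:
```python
from h import *
from cell import imaging,read_state
s=read_state();print(s["eef_pos"], s["wrist_force"], s["clock"])
c=imaging.camera("side"); c2=imaging.camera("top")
d0=pickle.load(open("cam0.pkl","rb"))
cv2.imwrite("pics/s9.png",cv2.resize(c["image"][180:310,260:420],None,fx=4.5,fy=4.5,interpolation=cv2.INTER_CUBIC))
cv2.imwrite("pics/t9.png",c2["image"]); cv2.imwrite("pics/sf9.png",c["image"])
for p in [(247,325),(313,347)]:
    print("blank near end",w2j(onplane(c2,(p[0]/5+240-.4,p[1]/5+170-.4),58)))
# bystander colour centroids before/after (top)
def cen(im,f,box):
    x0,y0,x1,y1=box; h=cv2.cvtColor(im,cv2.COLOR_BGR2HSV)[y0:y1,x0:x1]; m=f(h); ys,xs=np.nonzero(m); return (round(xs.mean()+x0,1),round(ys.mean()+y0,1),len(xs))
T={"purple":(lambda h:(h[...,0]>125)&(h[...,0]<150)&(h[...,1]>120),(210,310,265,365)),
"blue":(lambda h:(h[...,0]>105)&(h[...,0]<125)&(h[...,1]>150),(225,115,280,175)),
"pink1":(lambda h:(h[...,0]>155)&(h[...,1]>80),(370,145,415,192)),"pink2":(lambda h:(h[...,0]>155)&(h[...,1]>80),(372,195,410,245)),
"centre":(lambda h:(h[...,1]<50)&(h[...,2]>80),(254,218,275,242)),"offcut":(lambda h:(h[...,2]<100)&(h[...,1]>150),(235,182,260,218))}
for k,(f,b) in T.items():
    try: print(k,cen(d0["top"]["image"],f,b),cen(c2["image"],f,b))
    except Exception as e: print(k,e)
```

```text
[ 309.30022011 -157.25243235  286.64726785] [-0.52424256 -0.39781662 -1.45125674] 14.975
blank near end [-2.6766269  16.33782993 58.        ]
blank near end [ -0.2803833  -21.27902443  58.        ]
purple (np.float64(236.1), np.float64(336.7), 559) (np.float64(236.0), np.float64(336.7), 560)
blue (np.float64(250.8), np.float64(145.4), 537) (np.float64(250.8), np.float64(145.4), 536)
pink1 (np.float64(392.9), np.float64(170.5), 633) (np.float64(392.8), np.float64(170.5), 636)
pink2 (np.float64(391.4), np.float64(222.2), 588) (np.float64(391.5), np.float64(222.2), 590)
centre (np.float64(263.3), np.float64(230.2), 97) (np.float64(263.3), np.float64(230.2), 99)
offcut (np.float64(246.2), np.float64(201.7), 323) (np.float64(246.3), np.float64(201.9), 299)
```

View pics/s9.png

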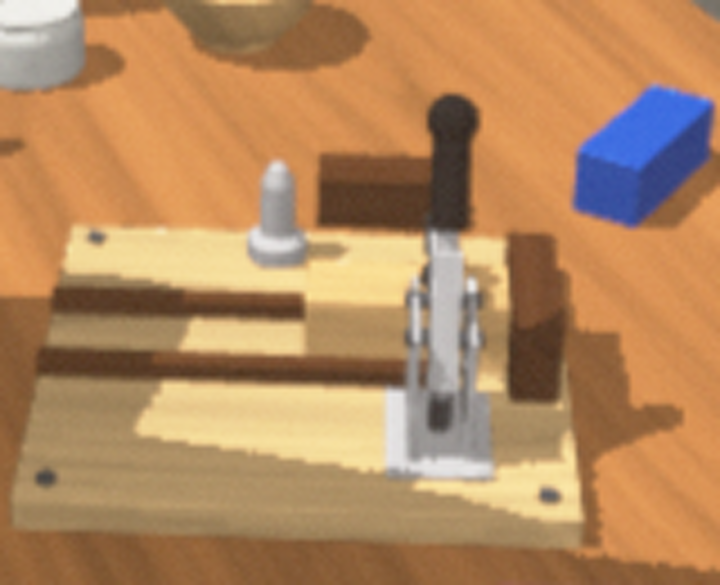

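View pics/t9.png

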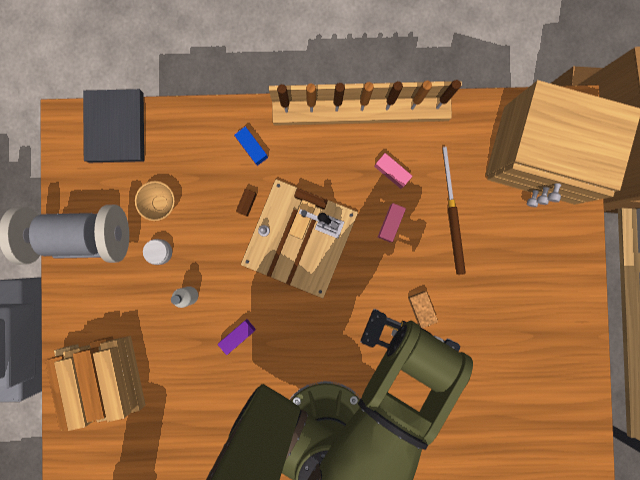

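Run:
```python
from h import *
from cell import imaging
c2=imaging.camera("top")
pickle.dump(c2,open("cam10.pkl","wb"))
im=c2["image"].copy()
up=cv2.resize(im[195:260,275:335],None,fx=9,fy=9,interpolation=cv2.INTER_CUBIC)
cv2.imwrite("pics/t10.png",up)
# overlay expected home blank top outline for comparison
f=lambda p:((proj(c2,j2w(p))-np.array([275,195]))*9+4).astype(int)
print([f(p).tolist() for p in [(0,20,58),(0,-20,58),(100,20,58),(100,-20,58)]],"stop",[f(p).tolist() for p in [(100,45,63),(100,-45,63)]],"rails",[f(p).tolist() for p in [(-30,23,28),(70,23,28),(-30,-23,28),(70,-23,28)]])
```

```text
[[122, 347], [245, 397], [247, 40], [370, 90]] stop [[169, 7], [447, 119]] rails [[82, 439], [204, 139], [220, 495], [342, 195]]
```

View pics/t10.png

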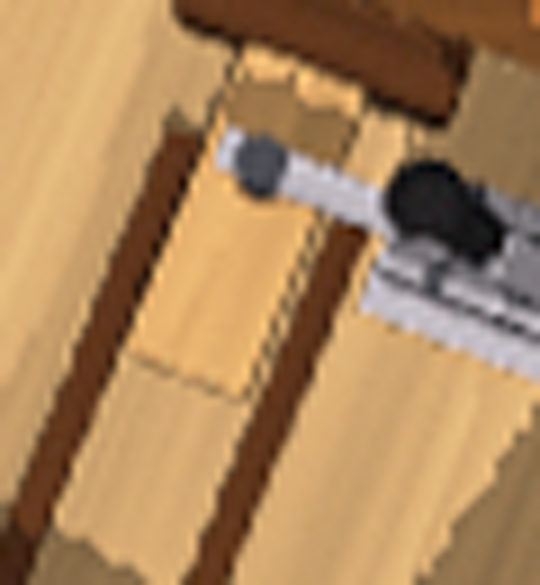

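The blank's near end runs from (130,352) to (245,400) in the crop, against (122,347) to (245,397) predicted for home. It is square to the stop and meets it with no gap visible at (300,80). The lever is locked, nothing else has moved, and the robot touches nothing, so I'll hand in.

```bash
python3 -c "
from cell import sign_off,read_state
print(read_state()['clock']); print(sign_off())"
```

```text
15.125
the job is handed in; nothing more can be done
None
```

The blank is home against the end stop and the lever is locked with the clamp's foot on it; I handed the job in at about 15 s of the 48 s allowed.

**Blank:** I pushed it about 39 mm along the channel with the closed fingers. It stalled at the expected position, and the force there rose to about 15 N sideways without the tool advancing. My readings of its near end spread from jig x -2.7 to +1.2 mm, where 0 is home. The top camera resolves about 2.7 mm per pixel. In the last close view the blank's end lay square to the stop to within about a degree, with no gap visible.

**Lever:** I pushed the ball over its arc past upright, at about 17 N when last read on the way up. The force was then zero and the lever stayed over after I backed off. In the top view the ball is at (321.9, 217.3) against (322.0, 216.9) predicted for locked. The foot is at (303.9, 213.3) against (304.0, 213.7).

**Bystanders:** The four coloured look-alikes, the drive centre and the offcut moved 0.2 pixels or less by colour mask. I checked the bowl, tin, glue, gouge and sander only by eye, and they look unmoved.

**Checks that disagreed:** My first fit of the jig from the side view left errors up to 15 mm, probably because the end stop hides one corner. I used the top-view edge fit instead. With that fit, the stop's edge still showed about 2 mm nearer than predicted, which is within the calibration.

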